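# Load a specimen pot into the bench labeller and start it

### The arm

A 6-joint arm with a two-finger parallel gripper is mounted at the origin on the work surface. World frame = base frame: x ahead of the robot, y to its left, z up, the work surface at z = 0. Lengths are in m, angles in rad, forces in N, time in s.
With the tool pointing down it reaches from about 0.275 to 0.975 m from the base axis. Payload 8.4 kg.
Tool frame: the origin (TCP) lies midway between the tips of the shut fingers; the grasp point (between the pads) lies 19 mm behind it; x points along the fingers, y is the direction in which the jaws open and shut, and the axes are right-handed (so a half turn about x gives the same grasp; the last joint's range is limited). The gripper opens to 92 mm and grips with 3 to 60 N. Pads are 20 mm wide; open, the fingers measure 128 mm over their backs; the gripper's body (75 mm by 189 mm) begins 69 mm behind the grasp point.
Start: joints at [-1.215, 0.353, 1.633, -0, 1.155, -0.002], TCP at [0.219, -0.585, 0.215] pointing down, gripper open.
Joint ranges: [-2.63, 2.63], [-0.92, 2.1], [0.06, 2.66], [-1.3, 4.44], [0, 2.69], [-3.02, 3.02]. Speed limits (rad/s): [2.22, 2.22, 2.79, 3.14, 3.14, 3.14].

### API

Orientations are given as a unit quaternion [w, x, y, z].
In Python, from station import * gives the robot as it stands.
- The arm moves only by the tool carry_out, never from a script. Its argument "increments" is text: rows parted by semicolons, each of 6 numbers parted by spaces: the shift along the tool's x, y, z in cm, then the turn, a rotation vector about the tool's x, y, z in degrees. A call has 1 to 10 rows; each row shifts and turns the commanded pose from where the row before left it, along the tool's axes as they then stand; what a row does not reach is not made up. A row lasts 1/12 s, in which the tool goes at most 41.7 mm and 7.16 degrees, less where a joint would pass 70% of its speed; a pose out of reach is approached as far as the arm can. A call is refused whole if a number of a shift passes 4.17 or a number of a turn 7.16, either way. A call with a gripper value outside its range is refused whole. "fingers" is the gripper command: -1 is fully open, 1 is shut, values between are in proportion, set as the call begins (left out, the last holds). The fingers move at their own pace and stop on an object; "squeeze" is the grip in N (left out, the last holds). Time passes only in rows, so rows that do not move let the fingers close. It gives the time, the measured TCP pose, the force and the opening at its end, in the units of the state.
- read_state(): the state, without advancing time (a new reading comes with each control period).
- capture(name): name is "scene" or "top"; returns a dict with "color" (420x560x3 uint8, red, green, blue), "intrinsics" (3x3 intrinsics, pixels), "world_to_cam" (4x4, takes a point from world to camera coordinates). Camera axes: x right, y up, looking along -z (the intrinsics and any distortion apply to the point x, -y, -z); pixel columns grow to the right and rows downward; lengths in m; the calibration is good to about 2 mm. A picture is of the moment at which its call begins. There is no depth.
- hand_in(): hands the job in, once; it reports no verdict.
The state is a dict: "time_s": time; "joint_pos": joint angles; "qvel": joint speeds; "joint_efforts": joint torques, N m; "tcp_pos": TCP position; "tool_rot": TCP orientation; "force": force on the tool from outside, world axes, zero at the start; "torque": the same for the moment, N m; "gripper_width": finger opening in m.
Only numpy, scipy, OpenCV 4.12 (cv2) and the standard library are available. Lean on these libraries where they do the work, as an engineer would, in place of code of your own. Each camera call takes 0.05 s, during which the arm holds its last target. There are 200 camera calls.

### The job

The specimen pot lying at the low end of the labeller's sloping infeed gutter is next to be labelled. With closed fingertips behind it, gently roll it up the gutter, over the front roller and home against the stop, so that it stays lying on the two rollers and does not roll back when you let go; do not pinch it or lift it out. Then press the start button fully in and leave it, and don't disturb the other things on the bench.

Things in the scene. Friction and masses are not known exactly. Their poses are not given: they have to be found in the camera images.
- pot: The specimen pot to load: white with a blue screw cap, a plain cylinder 40 mm in diameter and 76 mm long (cap no thicker than body), 50 to 105 g, smooth and slippery (friction about 0.35), lying across the gutter. Origin at its very centre; own y axis along the cylinder. It starts at the low end, leaning on the lip, and rolls back there if let go on the slope.
- gutter: Steel infeed gutter, fixed to the labeller. Origin on its floor, mid-width, under the starting pot's centre (20 mm off the floor). Own x points uphill along the floor to the rollers (slope 0.14 rad), y across, z square off the floor. Floor 80 mm wide; side walls 12 mm high, 3 thick. Lip at the low end 5 mm high, 3 thick, inner face at x = -13 mm, free space behind it; floor ends at x = 99 mm.
- hump (a point): Top of the front roller, mid-width, 17 mm before the nest, at x = 110 mm along the gutter: it stands 3.5 mm proud of the gutter's floor and the pot must be pushed over it. Axes as the labeller's.
- nest (a point): Where the pot's centre lies when home, 76 mm above the bench; axes as the labeller's. Below it are two black rubber-tyred rollers 22 mm in diameter that turn freely, axes 17 mm before and behind this point and 26 mm below it: the pot drops about 5 mm into the hollow between them and stays. Aluminium cheeks beside the rollers reach 6 mm below this point.
- stop (a point): Middle of the top edge of the upright steel stop plate behind the rollers, on its face towards the pot: 22 mm beyond the nest and 14 mm higher. Axes as the labeller's. The pot at home lies 2 mm off it or against it. A paper label reel, top 134 mm above the bench, stands from 64 mm beyond the plate.
- labeller: The white bench labelling machine, bolted down, 360 mm long, 225 mm wide: base, rollers, stop, reel, and to the left (+y, from 54 mm off the gutter's middle) the drive housing. The housing's top is 76 mm above the bench. Origin at bench height straight under the nest; x axis level, from the gutter's low end to the rollers, y across, z up.
- start_top (a point): Centre of the top face of the start button, a round grey button 26 mm in diameter in a black bezel, the only button, on top of the drive housing to the left of the gutter: 45 mm before and 104 mm to the left of the nest, top face 100 mm above the bench, 23 mm above the housing. Its z axis points up; it is pressed straight down.
- start (a joint): Travel of the start button, m: 0 released, 0.006 fully in. Sprung: about 5 N takes it fully in, and it comes back by itself.
- spare_pot: A second, identical pot standing upright on the bench to the right of the labeller (40 mm across, 76 mm high, cap up): leave alone. Origin at the centre of its underside.
- oil_bottle: Small amber immersion-oil bottle with a black cap, 38 mm across, 76 mm high, standing to the right of the labeller: leave alone. Origin at the centre of its underside.
- slide_box: Closed grey slide box, 87 x 107 mm, 33 mm high, lying to the left of the labeller: leave alone. Origin at the centre of its underside.

How it is judged:
On the way, in this order (a step that is already met when the one before it is completed fails the run):
1. the pot lies home on the two rollers, at rest, with nothing of the robot touching it (x of pot in the frame of nest between -0.005 and 0.005 m and z of pot in the frame of nest between -0.004 and 0.004 m and y of pot in the frame of nest between -0.006 and 0.006 m and linear speed of pot below 0.02 m/s and contact force between each of the arm, the fingers and pot below 0.05 N), for 0.3 s.
2. then the start button is pressed fully in (value of joint start above 0.0045 m), for 0.05 s.
At the end, for the whole second after the job is handed in: The pot's centre is within 5 mm (along) and 4 mm (height) of its place on the two rollers, at rest, the start button has been pressed and has come back out, and the other things are where they were (20 mm) (x of pot in the frame of nest between -0.005 and 0.005 m and z of pot in the frame of nest between -0.004 and 0.004 m and y of pot in the frame of nest between -0.006 and 0.006 m and linear speed of pot below 0.02 m/s and value of joint start below 0.002 m and distance of each of spare_pot, oil_bottle, slide_box from where it was at the start of the episode below 0.02 m); the robot touches nothing.
It fails at once if the pot is lifted more than 12 mm off the gutter (the hump of the roller lifts it 4 mm) (z of pot in the frame of gutter above 0.032 m).
It fails at once if the pot is flung (faster than 0.6 m/s) (linear speed of pot above 0.6 m/s).
It fails at once if the start button is pressed while the pot is not home on the rollers (value of joint start above 0.003 m and not (x of pot in the frame of nest between -0.005 and 0.005 m and z of pot in the frame of nest between -0.004 and 0.004 m and y of pot in the frame of nest between -0.006 and 0.006 m)).
It fails at once if another thing on the bench is pushed away or lifted (20 mm) (distance of any of spare_pot, oil_bottle, slide_box from where it was at the start of the episode above 0.02 m).
It fails at once if another thing on the bench is tipped over (angle between any of spare_pot, oil_bottle, slide_box's own z axis and vertical above 0.35 rad).
It also fails if it takes over 48 s, if anything falls off the work surface, if the arm or the gripper's body presses on something with over 40 N, if the wrist force passes 120 N, or if a joint passes its speed limit or range.

## Working session

There is one attempt and no reset: what is moved stays moved. The work goes in short steps, Python scripts to look and compute and a tool call to move; the robot and the scene stay as the last step left them, time stands still between calls to the robot, and variables do not carry over. Pictures are saved under pics/ and viewed, about 8 in all and at most 12, crops included, and the job is handed in when it is done.

Besides the shell and the picture viewer there is one more tool, called after ">>>" by a JSON object that holds its "api" and its "payload". carry_out: Moves the arm, as the interface text tells. Its arguments: {"type":"object","properties":{"increments":{"type":"string"},"fingers":{"type":"number"},"squeeze":{"type":"number"}},"required":["increments"]}

```bash
mkdir -p pics; ls; python3 - <<'E'
from station import *
import cv2,numpy as np
s=read_state();print(s)
for n in("scene","top"):
    c=capture(n);cv2.imwrite(f"pics/{n}0.png",c["color"][...,::-1]);print(n,np.round(c["intrinsics"],1).tolist(),np.round(c["world_to_cam"],4).tolist())
E
```

```text
pics
{'time_s': 0.0, 'joint_pos': array([-1.21542846e+00,  3.53629594e-01,  1.63411918e+00, -7.35905450e-06,
        1.15521597e+00, -2.38462152e-03]), 'qvel': array([ 0.00043178, -0.00044917,  0.00135858,  0.00134214,  0.00037266,
        0.00098263]), 'joint_efforts': array([-4.98692025e-03, -5.93856311e+01, -3.34217834e+01,  6.92638149e-02,
        2.34435825e-02, -1.23837654e-04]), 'tcp_pos': array([ 0.21869088, -0.58496277,  0.21388169]), 'tool_rot': array([-0.12533502, -0.6957365 , -0.12628933,  0.69591153]), 'force': array([0.2658145 , 0.60114256, 0.22208879]), 'torque': array([ 0.01050364,  0.00491355, -0.00758382]), 'gripper_width': 0.091958010743604}
scene [[534.3, 0.0, 278.4], [0.0, 534.3, 211.3], [0.0, 0.0, 1.0]] [[-0.7471, 0.6646, -0.0106, 0.4468], [-0.5735, -0.6365, 0.5157, 0.3313], [0.336, 0.3913, 0.8567, -1.3065], [0.0, 0.0, 0.0, 1.0]]
top [[536.5, 0.0, 267.2], [0.0, 536.5, 204.6], [0.0, 0.0, 1.0]] [[-0.0147, -0.9998, 0.0122, 0.0237], [0.9984, -0.014, 0.0544, -0.6163], [-0.0542, 0.013, 0.9984, -1.1943], [0.0, 0.0, 0.0, 1.0]]
```

View pics/scene0.png

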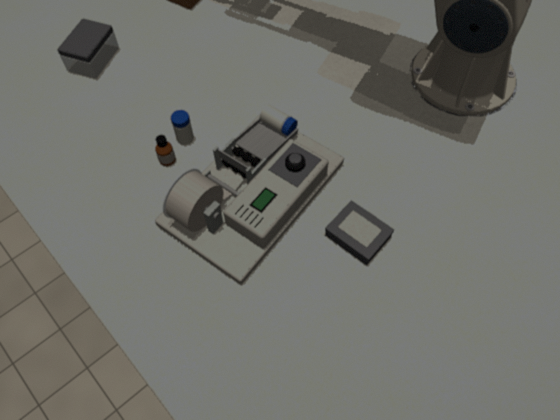

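View pics/top0.png

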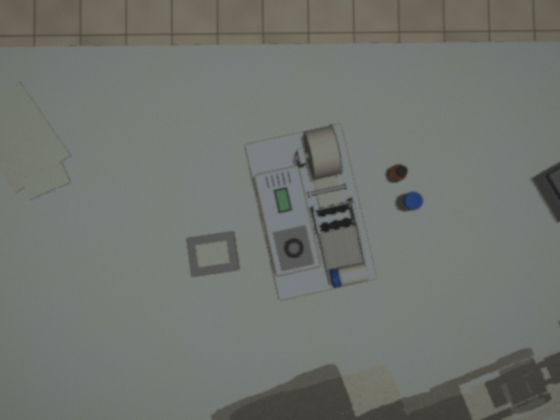

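The labeller lies about mid-bench: the pot is at the low end near top pixel (350,275), the button near (293,248) and the rollers near (335,218). I'll enlarge this region to measure it.

```bash
python3 - <<'E'
import cv2
i=cv2.imread("pics/top0.png")[115:305,235:385]
cv2.imwrite("pics/t1.png",cv2.convertScaleAbs(cv2.resize(i,None,fx=3.15,fy=3.15,interpolation=2),alpha=1.7))
i=cv2.imread("pics/scene0.png")[95:285,150:350]
cv2.imwrite("pics/s1.png",cv2.convertScaleAbs(cv2.resize(i,None,fx=3,fy=3,interpolation=2),alpha=1.7))
E
```

```text
(no output)
```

View pics/t1.png

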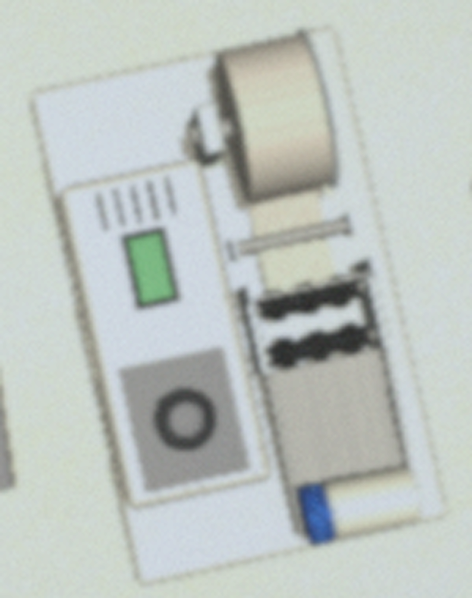

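View pics/s1.png

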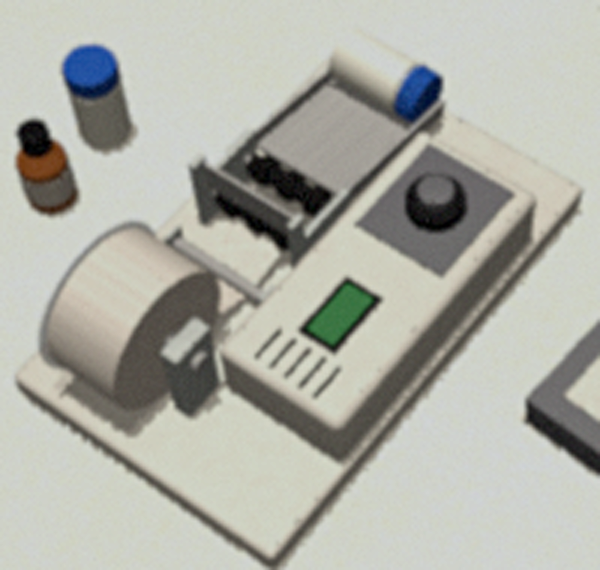

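```bash
cat > cal.py <<'E'
import numpy as np
K={'t':np.array([[536.5,0,267.2],[0,536.5,204.6],[0,0,1]]),'s':np.array([[534.3,0,278.4],[0,534.3,211.3],[0,0,1]])}
E
python3 - <<'E'
from station import *
import numpy as np
from scipy.optimize import least_squares
cam={k:capture(n) for k,n in(('t','top'),('s','scene'))}
def proj(k,P):
    c=cam[k];M=c["world_to_cam"];p=P@M[:3,:3].T+M[:3,3];p=p*[1,-1,-1]
    q=p@c["intrinsics"].T;return q[:,:2]/q[:,2:]
off={'t':(235,115,3.15),'s':(150,95,3)}
# (cam,u,v,name)
obs=[('t',185,418,'btn'),('s',437,188,'btn'),('t',360,508,'pot'),('s',386,76,'pot'),('t',305,280,'stop'),('s',250,190,'stop'),
('t',33,95,'c1'),('t',333,28,'c2'),('t',443,515,'c3'),('t',140,580,'c4'),('s',20,377,'c2'),('s',273,558,'c1'),('s',578,195,'c4')]
def pts(v):
    x,y,a,ox,oy,zb,py=v
    d={'btn':(-.045,.104,.1),'pot':(-.1282,py,.062),'stop':(.022,0,.09)}
    for n,(sx,sy) in dict(c1=(1,1),c2=(1,-1),c3=(-1,-1),c4=(-1,1)).items(): d[n]=(ox+sx*.18,oy+sy*.1125,zb)
    R=np.array([[np.cos(a),-np.sin(a),0],[np.sin(a),np.cos(a),0],[0,0,1]])
    return {n:R@np.array(p)+[x,y,0] for n,p in d.items()}
def res(v):
    d=pts(v);r=[]
    for k,u,w,n in obs:
        x0,y0,s=off[k];r.append(proj(k,d[n][None])[0]-[x0+(u+.5)/s-.5,y0+(w+.5)/s-.5])
    return np.array(r)
f=least_squares(lambda v:res(v).ravel(),[.6,-.1,.2,0,.05,.01,0],loss='soft_l1')
print(np.round(f.x,4));
for o,r in zip(obs,res(f.x)):print(o[0],o[3],np.round(r,2))
for n,p in pts(f.x).items():print(n,np.round(p,4))
E
```

```text
[ 0.5862 -0.1283  0.2039  0.0227  0.0422  0.0127 -0.002 ]
t btn [-1.    0.27]
s btn [-0.38  0.17]
t pot [-1.32 -1.75]
s pot [-0.93 -0.09]
t stop [1.47 2.4 ]
s stop [ 0.36 -0.45]
t c1 [-0.58  0.17]
t c2 [0.31 0.45]
t c3 [1.15 0.41]
t c4 [-0.09  1.76]
s c2 [-2.63  1.29]
s c1 [-0.86  1.62]
s c4 [ 0.98 -0.44]
btn [ 0.5211 -0.0356  0.1   ]
pot [ 0.4611 -0.1562  0.062 ]
stop [ 0.6077 -0.1238  0.09  ]
c1 [0.7534 0.0643 0.0127]
c2 [ 0.799  -0.1561  0.0127]
c3 [ 0.4464 -0.229   0.0127]
c4 [ 0.4009 -0.0086  0.0127]
```

```bash
cat > ov.py <<'E'
from station import *
import numpy as np,cv2
def proj(c,P):
    M=c["world_to_cam"];p=(np.asarray(P)@M[:3,:3].T+M[:3,3])*[1,-1,-1]
    q=p@c["intrinsics"].T;return q[:,:2]/q[:,2:]
def L2W(P,pose=(.5862,-.1283,.2039)):
    x,y,a=pose;return np.asarray(P)@np.array([[np.cos(a),np.sin(a),0],[-np.sin(a),np.cos(a),0],[0,0,1]])+[x,y,0]
cs,sn=np.cos(.14),np.sin(.14)
def G(P):
    P=np.asarray(P,float);return np.c_[-.1254+cs*P[:,0]-sn*P[:,2],P[:,1],.0422+sn*P[:,0]+cs*P[:,2]]
def draw(name,out,box,s,pose=(.5862,-.1283,.2039),pot=None,py=-.002):
    c=capture(name);x0,y0,x1,y1=box
    im=cv2.convertScaleAbs(cv2.resize(c["color"][y0:y1,x0:x1,::-1],None,fx=s,fy=s,interpolation=2),alpha=1.7)
    t=np.linspace(0,2*np.pi,40)[:,None]
    pc=np.array([-.1282,py,.062]) if pot is None else np.array(pot)
    lines=[(np.c_[-.045+.013*np.cos(t),.104+.013*np.sin(t),0*t+.1],(0,0,255)),
     (G([[-.013,.04,.005],[-.013,-.04,.005]]),(0,255,255)),(G([[-.013,.0415,.012],[.099,.0415,.012]]),(0,255,0)),(G([[-.013,-.0415,.012],[.099,-.0415,.012]]),(0,255,0)),
     (G([[.099,.04,0],[.099,-.04,0]]),(0,255,0)),([[.022,.04,.09],[.022,-.04,.09]],(255,0,255))]
    for e in(-.038,.038): lines.append((np.c_[pc[0]+.02*np.cos(t),0*t+pc[1]+e,pc[2]+.02*np.sin(t)],(255,0,0)))
    for l,col in lines:
        q=(proj(c,L2W(l,pose))-[x0,y0]+.5)*s-.5
        cv2.polylines(im,[np.round(q*8).astype(int)],False,col,1,cv2.LINE_AA,3)
    return im
E
python3 - <<'E'
from ov import *
a=draw('top',0,(265,190,385,300),5);cv2.imwrite('pics/o1.png',a)
a=draw('scene',0,(205,95,335,205),5);cv2.imwrite('pics/o2.png',a)
E
```

```text
(no output)
```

View pics/o1.png

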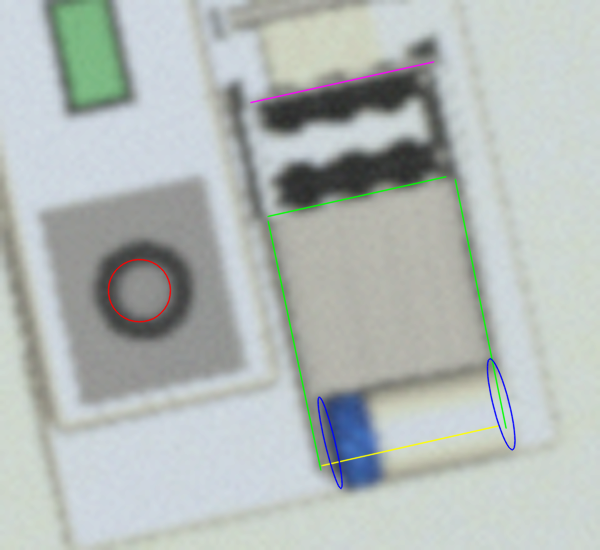

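View pics/o2.png

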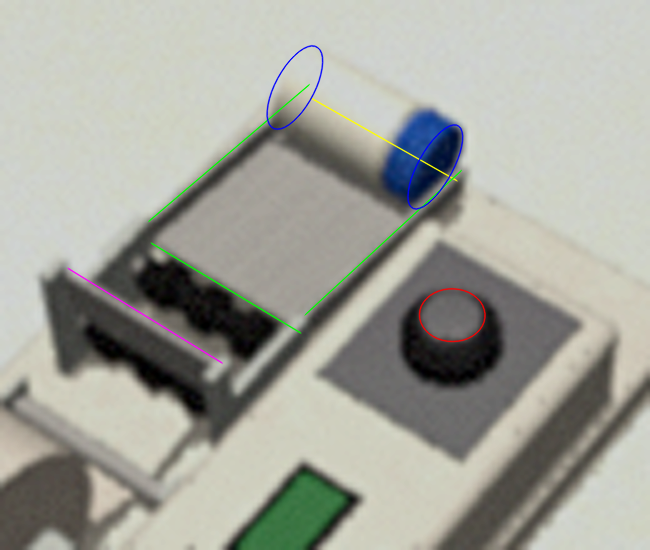

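Overlay: the model's gutter, stop and button outlines sit on the picture within about 1.5 px (3 mm). The pot looks 2–3 mm further downhill than modelled. Next I'll work out the moves.

```bash
cat >> ov.py <<'E'
from scipy.spatial.transform import Rotation as Rn
def tool():
    s=read_state();q=s["tool_rot"];return s,Rn.from_quat(np.r_[q[1:],q[0]])
def rows_to(Llab):
    s,R=tool();d=L2W([Llab])[0]-s["tcp_pos"];return np.round(R.inv().apply(d)*100,2)
E
python3 - <<'E'
from ov import *
s,R=tool();print(np.round(R.as_matrix(),3))
a=.2039;lx=[np.cos(a),np.sin(a),0];ly=[-np.sin(a),np.cos(a),0]
for sg in(1,-1):
    y=np.array(ly)*sg;x=np.array([0,0,-1.]);z=np.cross(x,y)
    T=Rn.from_matrix(np.c_[x,y,z]);print(sg,np.degrees((R.inv()*T).as_rotvec()))
    tgt=L2W([[-.21,0,.16]])[0];print(tgt,T.inv().apply(tgt-s["tcp_pos"])*100,R.inv().apply(tgt-s["tcp_pos"])*100)
E
```

```text
[[-0.     0.35  -0.937]
 [ 0.    -0.937 -0.35 ]
 [-1.    -0.    -0.   ]]
1 [-1.71183679e+02 -4.11164832e-02  2.87260480e-03]
[ 0.38055029 -0.17082291  0.16      ] [ 5.43312764 37.31219129 24.22907245] [  5.44914882 -33.1552037  -29.66151871]
-1 [8.81631609e+00 1.91914618e-03 2.74693344e-02]
[ 0.38055029 -0.17082291  0.16      ] [  5.43312764 -37.31219129 -24.22907245] [  5.44914882 -33.1552037  -29.66151871]
```

>>> {"api": "carry_out", "payload": {"increments": "0 0 0 4.4 0 0;0 0 0 4.4 0 0;0 -2.6 -1.7 0 0 0;0 -2.6 -1.7 0 0 0;0 -2.6 -1.7 0 0 0;0 -2.6 -1.7 0 0 0;0 -2.6 -1.7 0 0 0;0 -2.6 -1.7 0 0 0;0 -2.6 -1.7 0 0 0;0 -2.6 -1.7 0 0 0", "fingers": 1, "squeeze": 10}}

```text
time_s: 1.13
tcp_pos: [0.3101, -0.3528, 0.2147]
tool_rot: [0.072, 0.704, 0.072, -0.703]
force: [0.5, -0.3, -0.1]
gripper_width: 0.0277
```

>>> {"api": "carry_out", "payload": {"increments": "0 -2.6 -1.7 0 0 0;0 -2.6 -1.7 0 0 0;0 -2.6 -1.7 0 0 0;0 -2.6 -1.7 0 0 0;0 -2.6 -1.7 0 0 0;0 -2.6 -1.7 0 0 0;0 0 0 0 0 0;0 0 0 0 0 0"}}

```text
time_s: 1.8
tcp_pos: [0.3785, -0.1797, 0.2147]
tool_rot: [0.073, 0.703, 0.073, -0.703]
force: [1.2, -0.8, 0.4]
gripper_width: 0.0004
```

```bash
python3 - <<'E'
from ov import *
s,R=tool();print(s["time_s"],s["tcp_pos"],np.round(R.as_matrix(),3),s["force"],s["gripper_width"])
print(rows_to([-.2,-.001,.056]))
E
```

```text
1.8 [ 0.37850827 -0.17966188  0.21472218] [[ 0.     0.206 -0.979]
 [-0.    -0.979 -0.206]
 [-1.     0.    -0.   ]] [ 1.22445948 -0.80353272  0.41410348] 0.00043613905292310084
[15.87 -0.72 -1.38]
```

>>> {"api": "carry_out", "payload": {"increments": "1.6 -0.1 0 0 0 0;1.6 -0.1 0 0 0 0;1.6 -0.1 0 0 0 0;1.6 -0.1 0 0 0 0;1.6 -0.1 0 0 0 0;1.6 -0.1 0 0 0 0;1.6 -0.1 0 0 0 0;1.6 0 0 0 0 0;1.6 0 0 0 0 0;1.4 0 0 0 0 0"}}

```text
time_s: 2.63
tcp_pos: [0.3763, -0.1751, 0.0557]
tool_rot: [-0.072, -0.703, -0.072, 0.704]
force: [0.3, -0.2, 0.6]
gripper_width: 0.0003
```

```bash
python3 - <<'E'
from ov import *
s,R=tool();print(s["time_s"],s["tcp_pos"],s["force"],rows_to([-.16,-.001,.056]))
a=draw('scene',0,(200,70,340,210),4);cv2.imwrite('pics/o3.png',a)
E
```

```text
2.6333 [ 0.37627172 -0.17506294  0.05569026] [ 0.28342565 -0.21318539  0.60762546] [-0.03 -0.23 -5.5 ]
```

View pics/o3.png

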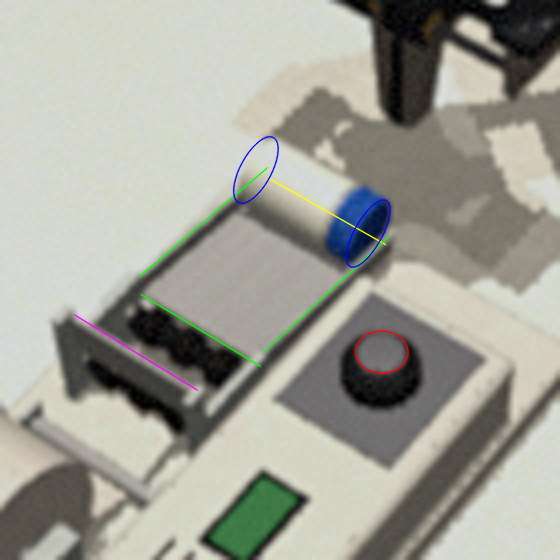

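>>> {"api": "carry_out", "payload": {"increments": "0 -0.1 -0.7 0 0 0;0 -0.1 -0.7 0 0 0;0 0 -0.7 0 0 0;0 0 -0.7 0 0 0;0 0 -0.5 0 0 0;0 0 -0.4 0 0 0;0 0 -0.3 0 0 0;0 0 -0.3 0 0 0;0 0 -0.3 0 0 0;0 0 -0.3 0 0 0"}}

```text
time_s: 3.52
tcp_pos: [0.4244, -0.1619, 0.0566]
tool_rot: [-0.072, -0.703, -0.072, 0.703]
force: [-0.0, -0.7, 0.1]
gripper_width: 0.0005
```

>>> {"api": "carry_out", "payload": {"increments": "0 0 -0.3 0 0 0;0 0 -0.3 0 0 0;0 0 -0.3 0 0 0;-0.04 0 -0.3 0 0 0;-0.04 0 -0.3 0 0 0;-0.04 0 -0.3 0 0 0;-0.05 0 -0.3 0 0 0;-0.04 0 -0.3 0 0 0;-0.04 0 -0.3 0 0 0;-0.04 0 -0.3 0 0 0"}}

```text
time_s: 4.35
tcp_pos: [0.4539, -0.1558, 0.0595]
tool_rot: [0.072, 0.703, 0.072, -0.703]
force: [-0.0, -1.5, 1.0]
gripper_width: 0.0005
```

```bash
python3 - <<'E'
from ov import *
s,R=tool();print(s["time_s"],s["tcp_pos"],s["force"],rows_to([-.158,-.001,.056]))
t=rows_to([0,0,0])/100;x=t[2];print('tcp lab x',x,'pot x',x+.03)
px=x+.03
b=draw('top',0,(265,190,385,300),4,pot=(px,-.002,.062+.141*(px+.128)))
a=draw('scene',0,(205,90,325,200),4,pot=(px,-.002,.062+.141*(px+.128)));cv2.imwrite('pics/o4.png',np.vstack([a])) ;cv2.imwrite('pics/o4.png',cv2.resize(np.hstack([a,b]),(800,366)))
E
```

```text
4.35 [ 0.45394854 -0.15581367  0.05952894] [-0.04510241 -1.48809529  0.97616623] [0.35 0.08 2.29]
tcp lab x -0.1351 pot x -0.1051
```

View pics/o4.png

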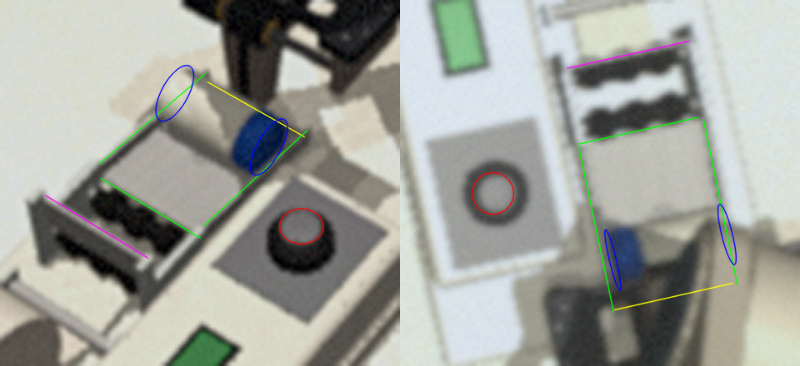

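>>> {"api": "carry_out", "payload": {"increments": "-0.05 0 -0.35 0 0 0;-0.05 0 -0.35 0 0 0;-0.05 0 -0.35 0 0 0;-0.05 0 -0.35 0 0 0;-0.05 0 -0.35 0 0 0;-0.05 0 -0.35 0 0 0;-0.05 0 -0.35 0 0 0;-0.05 0 -0.35 0 0 0;-0.05 0 -0.35 0 0 0;-0.05 0 -0.35 0 0 0"}}

```text
time_s: 5.28
tcp_pos: [0.4882, -0.1487, 0.0645]
tool_rot: [-0.072, -0.703, -0.072, 0.703]
force: [-0.9, -0.4, 0.7]
gripper_width: 0.0002
```

>>> {"api": "carry_out", "payload": {"increments": "-0.05 0 -0.35 0 0 0;-0.05 0 -0.35 0 0 0;-0.05 0 -0.35 0 0 0;-0.05 0 -0.35 0 0 0;-0.05 0 -0.35 0 0 0;-0.05 0 -0.35 0 0 0;-0.05 0 -0.35 0 0 0;-0.05 0 -0.35 0 0 0;-0.05 0 -0.3 0 0 0;-0.05 0 -0.2 0 0 0"}}

```text
time_s: 6.12
tcp_pos: [0.5207, -0.142, 0.0695]
tool_rot: [0.072, 0.703, 0.072, -0.703]
force: [-0.9, 0.1, 0.3]
gripper_width: 0.0003
```

```bash
cat > look.py <<'E'
from ov import *
import sys
s,R=tool();print(s["time_s"],s["tcp_pos"],s["force"])
t=-rows_to([0,0,0]);px=-t[2]/100*-1 if 0 else rows_to([0,0,0])[2]/100+.03;print('pot x if touching',px,'y',rows_to([0,0,0])[1])
z=float(sys.argv[2]) if len(sys.argv)>2 else .062+.141*(px+.128)
if len(sys.argv)>3: px=float(sys.argv[3])
b=draw('top',0,(265,190,385,300),4,pot=(px,-.002,z));a=draw('scene',0,(205,90,325,200),4,pot=(px,-.002,z))
cv2.imwrite(sys.argv[1],cv2.resize(np.hstack([a,b]),(800,366)))
E
python3 look.py pics/o5.png
```

```text
6.1167 [ 0.52067622 -0.14201724  0.0695311 ] [-0.93444468  0.06000253  0.26634276]
pot x if touching -0.0369 y -0.01
```

View pics/o5.png

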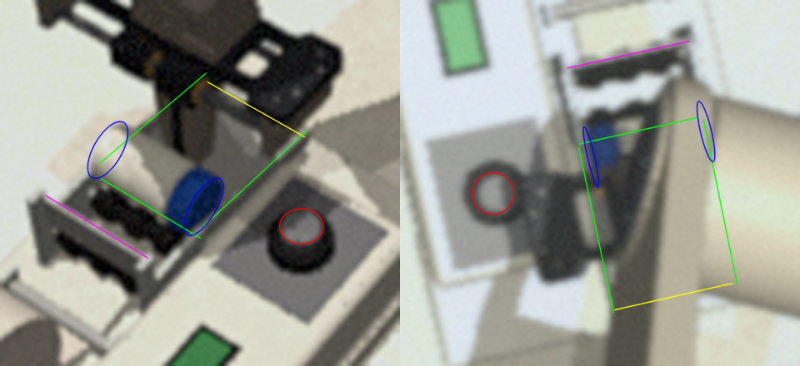

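>>> {"api": "carry_out", "payload": {"increments": "-0.02 0 -0.15 0 0 0;-0.02 0 -0.15 0 0 0;-0.02 0 -0.15 0 0 0;-0.02 0 -0.15 0 0 0;-0.02 0 -0.15 0 0 0;-0.02 0 -0.15 0 0 0;-0.02 0 -0.15 0 0 0;-0.02 0 -0.15 0 0 0;-0.02 0 -0.15 0 0 0;-0.02 0 -0.15 0 0 0"}}

```text
time_s: 7.05
tcp_pos: [0.5352, -0.139, 0.0715]
tool_rot: [0.072, 0.703, 0.072, -0.703]
force: [-0.7, 0.8, 0.7]
gripper_width: 0.0005
```

>>> {"api": "carry_out", "payload": {"increments": "0 0 -0.15 0 0 0;0 0 -0.15 0 0 0;0 0 -0.15 0 0 0;0 0 -0.15 0 0 0;0 0 -0.15 0 0 0;0 0 -0.15 0 0 0;0 0 -0.15 0 0 0;0 0 -0.15 0 0 0;0 0 -0.15 0 0 0;0 0 0 0 0 0"}}

```text
time_s: 7.88
tcp_pos: [0.5485, -0.1363, 0.0715]
tool_rot: [0.072, 0.704, 0.072, -0.703]
force: [0.3, -0.2, -0.1]
gripper_width: 0.0
```

```bash
python3 look.py pics/o6.png .076 0
```

```text
7.8833 [ 0.54850312 -0.1362865   0.07152019] [ 0.31611744 -0.15059388 -0.10863579]
pot x if touching -0.0085 y -0.02
```

View pics/o6.png

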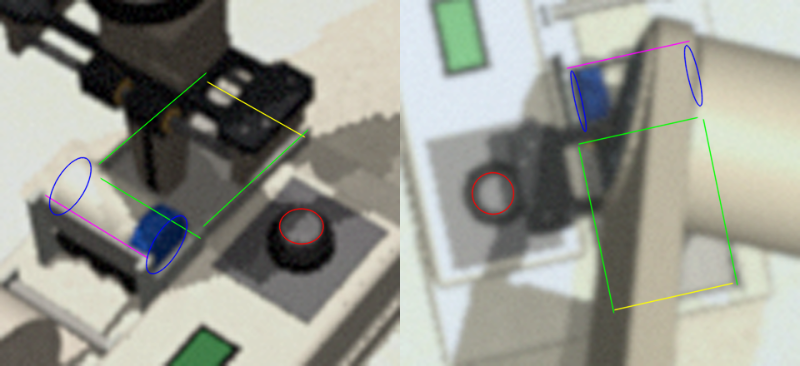

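>>> {"api": "carry_out", "payload": {"increments": "0 0 0.2 0 0 0;0 0 0.5 0 0 0;0 0 1 0 0 0;0 0 1.5 0 0 0;-1 0 0 0 0 0;-2 0 0 0 0 0;-2 0 0 0 0 0;-2 0 0 0 0 0;0 0 0 0 0 0;0 0 0 0 0 0"}}

```text
time_s: 8.82
tcp_pos: [0.5177, -0.1431, 0.143]
tool_rot: [0.072, 0.704, 0.072, -0.702]
force: [-0.6, -0.1, -0.0]
gripper_width: 0.0005
```

```bash
python3 look.py pics/o7.png .076 0; python3 -c "
from ov import *
print(rows_to([-.045,.104,.11]))"
```

```text
8.8167 [ 0.51768381 -0.14313521  0.14300903] [-0.60930667 -0.08477183 -0.01858237]
pot x if touching -0.0397 y -0.08
[  3.12 -10.4   -2.64]
```

View pics/o7.png

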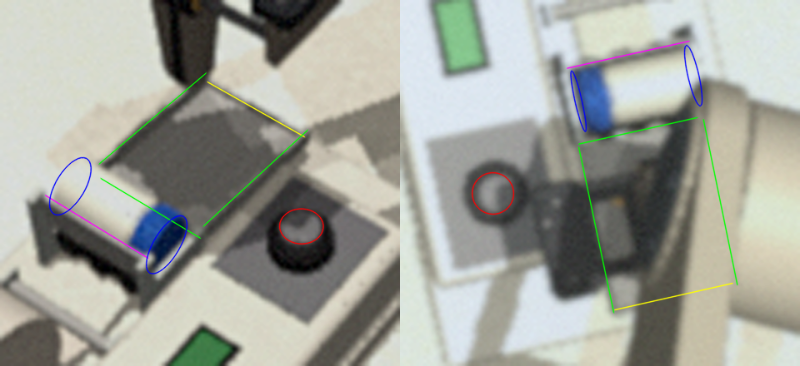

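The pot rests in the hollow between the rollers, against the home outline and clear of the fingers. Now for the button.

>>> {"api": "carry_out", "payload": {"increments": "0 -1.2 -0.3 0 0 0;0 -1.2 -0.3 0 0 0;0 -1.6 -0.4 0 0 0;0 -1.6 -0.4 0 0 0;0 -1.6 -0.4 0 0 0;0 -1.6 -0.4 0 0 0;0 -1.6 -0.4 0 0 0;1.5 0 0 0 0 0;1.6 0 0 0 0 0;0 0 0 0 0 0"}}

```text
time_s: 9.75
tcp_pos: [0.5188, -0.034, 0.1076]
tool_rot: [-0.072, -0.702, -0.073, 0.705]
force: [-0.1, 0.1, -0.0]
gripper_width: 0.0005
```

```bash
python3 -c "
from ov import *
s=read_state();print(s['force'],s['tcp_pos'],rows_to([-.045,.104,.1]))
c=capture('scene');i=c['color'][90:200,205:325,::-1];j=capture('top')['color'][190:300,265:385,::-1]
cv2.imwrite('pics/o8.png',cv2.convertScaleAbs(cv2.resize(np.hstack([i,j]),None,fx=3.3,fy=3.3,interpolation=2),alpha=1.7))"
```

```text
[-0.12002529  0.10828848 -0.00332441] [ 0.51879465 -0.03397342  0.10760247] [ 0.76  0.2  -0.19]
```

View pics/o8.png

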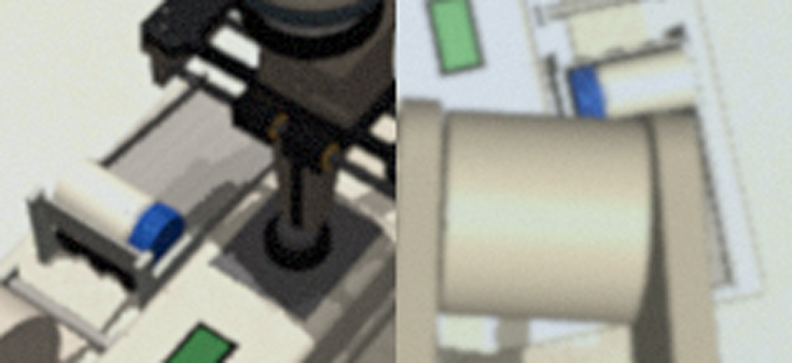

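The fingertips are centred over the button at scene crop (297,240), and the pot is still home. I'll press down in stages and watch the force.

>>> {"api": "carry_out", "payload": {"increments": "0 0.2 -0.2 0 0 0;0.2 0 0 0 0 0;0.2 0 0 0 0 0;0.2 0 0 0 0 0;0.2 0 0 0 0 0;0.2 0 0 0 0 0;0.1 0 0 0 0 0;0 0 0 0 0 0"}}

```text
time_s: 10.52
tcp_pos: [0.5235, -0.0373, 0.0993]
tool_rot: [-0.072, -0.703, -0.072, 0.704]
force: [-0.4, 0.2, 2.3]
gripper_width: 0.0004
```

>>> {"api": "carry_out", "payload": {"increments": "0.1 0 0 0 0 0;0.1 0 0 0 0 0;0 0 0 0 0 0;0 0 0 0 0 0"}}

```text
time_s: 10.85
tcp_pos: [0.5235, -0.0373, 0.0975]
tool_rot: [-0.072, -0.703, -0.072, 0.703]
force: [-1.5, -2.4, 2.9]
gripper_width: 0.0005
```

>>> {"api": "carry_out", "payload": {"increments": "0.1 0 0 0 0 0;0.1 0 0 0 0 0;0 0 0 0 0 0;0 0 0 0 0 0"}}

```text
time_s: 11.18
tcp_pos: [0.5235, -0.0373, 0.0955]
tool_rot: [-0.072, -0.703, -0.072, 0.703]
force: [-2.0, -0.9, 2.7]
gripper_width: 0.0005
```

>>> {"api": "carry_out", "payload": {"increments": "0.1 0 0 0 0 0;0.1 0 0 0 0 0;0 0 0 0 0 0;0 0 0 0 0 0"}}

```text
time_s: 11.52
tcp_pos: [0.5236, -0.0373, 0.0938]
tool_rot: [0.072, 0.703, 0.072, -0.703]
force: [-2.2, -1.7, 8.9]
gripper_width: 0.0004
```

>>> {"api": "carry_out", "payload": {"increments": "0.1 0 0 0 0 0;0.1 0 0 0 0 0;0 0 0 0 0 0;0 0 0 0 0 0"}}

```text
time_s: 11.85
tcp_pos: [0.5237, -0.0373, 0.0935]
tool_rot: [0.072, 0.704, 0.072, -0.703]
force: [-9.5, -0.9, 30.1]
gripper_width: 0.0008
```

The button has bottomed out: it stopped at z = 93.5 mm with the force rising to 30 N. Releasing.

>>> {"api": "carry_out", "payload": {"increments": "-0.3 0 0 0 0 0;-0.5 0 0 0 0 0;-1 0 0 0 0 0;-2 0 0 0 0 0;-3 0 0 0 0 0;-3 0 0 0 0 0;-2 0 3 0 0 0;0 0 3 0 0 0;0 0 3 0 0 0;0 0 0 0 0 0"}}

```text
time_s: 12.68
tcp_pos: [0.4306, -0.0556, 0.2095]
tool_rot: [-0.072, -0.702, -0.072, 0.704]
force: [0.7, 0.0, -0.4]
gripper_width: 0.0005
```

```bash
python3 - <<'E'
from ov import *
s=read_state();print(s['time_s'],s['force'],s['tcp_pos'])
h=cv2.cvtColor
o=[cv2.imread('pics/scene0.png')]
c=capture('scene')['color'];
def blue(im):
    b=(im[...,2].astype(int)-im[...,0]>40)
    n,l,st,ce=cv2.connectedComponentsWithStats(b.astype(np.uint8));return [(st[i,4],np.round(ce[i],1)) for i in range(1,n) if st[i,4]>15]
print(blue(o[0][...,::-1]),blue(c))
M=capture('scene')
# expected cap centre at home (cap ~14 mm long at +y end)
print(proj(M,L2W([[0,.03,.076],[-.1282,.03,.062]])))
d=np.abs(c.astype(int)-o[0][...,::-1]).sum(2)
for n,b in dict(oil=(150,130,180,170),spare=(165,105,198,145),box=(325,195,395,262)).items(): print(n,d[b[1]:b[3],b[0]:b[2]].mean())
E
```

```text
12.6833 [ 0.72055259  0.01167919 -0.39527912] [ 0.43063092 -0.05563967  0.20950261]
[(np.int32(201), array([179.4, 116.9])), (np.int32(112), array([287.6, 124.4]))] [(np.int32(200), array([179.4, 116.9])), (np.int32(107), array([250.6, 157.9]))]
[[252.22386363 161.67902886]
 [289.33659993 126.65781949]]
oil 4.1125
spare 3.8704545454545456
box 3.4874200426439232
```

```bash
python3 -c "
from station import *
print(hand_in())"
```

```text
the job is handed in; nothing more can be done
None
```

I rolled the pot up the gutter with closed fingertips behind it, over the front roller and into the hollow against the stop. I then backed off, pressed the start button, released it and retreated. The job was handed in at about 12.7 s; no verdict is reported.

**Pot:** In both cameras it lay at rest between the two rollers after I let go. In the scene picture its cap moved (-37.0, +33.5) px from start to home, against (-37.1, +35.0) px expected. That is a 1.5 px (about 3 mm) disagreement in height on the picture. I put it down to the stop plate hiding part of the cap, but I did not confirm that.

**Button:** It bottomed out at z = 93.5 mm, 6.5 mm below its top face, with the force rising from about 3 N to 30 N. That is well past the 5 N needed. I have no direct reading of the button's travel, and I did not check in a picture that it came back out.

**Other things on the bench:** The spare pot's cap is at the same pixel as at the start. The areas of the picture around the spare pot, oil bottle and slide box showed only low average differences from the start. At the end the tool was clear above the bench, with force readings at noise level.

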